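# Sweep loose jar lids into the tray

## Robot

A 6-joint arm with a two-finger parallel gripper is mounted at the origin on a cart in front of the work surface, level with it; the furniture and walls round the work are solid. World frame = base frame: x ahead of the robot, y to its left, z up, the work surface at z = 0. Lengths are in mm, angles in degrees, forces in N, time in s.
With the tool pointing down it reaches from about 300 to 850 mm from the base axis. Payload 4.2 kg.
Tool frame: the origin (TCP) lies between the finger pads; the fingertips stand 25 mm ahead of it and the grasp point (between the pads) lies 6 mm ahead of it; x points along the fingers, y is the direction in which the jaws open and shut, and the axes are right-handed (so a half turn about x gives the same grasp; the last joint's range is limited). The gripper opens to 91 mm and grips with 3 to 60 N. Pads are 32 mm wide; open, the fingers measure 118 mm over their backs; the gripper's body (76 mm by 178 mm) begins 60 mm behind the grasp point.
Start: joints at [76.031, 18.312, 89.639, -0, 72.044, -1.146], TCP at [127.614, 560.674, 238.976] pointing down, gripper open.
Joint ranges: [-177.97, 177.97], [-48.28, 115.42], [12.27, 149.76], [-77.06, 257.06], [2.81, 150.46], [-146.56, 146.56]. Speed limits (degrees/s): [147.25, 147.25, 180, 180, 180, 180].

## Interface

Orientations are given as [roll, pitch, yaw] about the fixed x, y, z axes, in that order (R = Rz(yaw) Ry(pitch) Rx(roll)).
In Python, from workcell import env gives the robot as it stands.
- The arm moves only by the tool jog_arm, never from a script. Its argument "plan" is one flat list of numbers, 4 for each row, row after row: the shift along the tool's x, y, z in cm, then the turn about the tool's x in units of 6 degrees (1.0 is 6 degrees). In form: [tx, ty, tz, turn, tx, ty, tz, turn, ...]. A call has 1 to 12 rows; each row shifts and turns the commanded pose from where the row before left it, along the tool's axes as they then stand; what a row does not reach is not made up. A row lasts 1/12 s, in which the tool goes at most 41.7 mm and 7.16 degrees, less where a joint would pass 70% of its speed; a pose out of reach is approached as far as the arm can. A call with a gripper value outside its range is refused whole. "claw" is the finger opening in cm, from 0 to 9.12, set as the call begins (left out, the last holds). The fingers move at their own pace and stop on an object; "newtons" is the grip in N (left out, the last holds). Time passes only in rows, so rows that do not move let the fingers close. It gives the time, the measured TCP pose, the force and the opening at its end, in the units of the state.
- env.state(): the state, without advancing time (a new reading comes with each control period).
- env.grab_frame(name): name is "scene" or "top" or "wrist"; returns the picture (384x512x3 uint8, red, green, blue); there is no depth.
- env.calibration(name): a dict with "vertical_fov" (degrees; the focal length in pixels is half the picture's height over the tangent of half this angle, whatever the lens; pixels are square), "cx", "cy" (the principal point, pixels), "origin" and "orientation" of the camera in the world; the wrist camera has in their place "T_tool_cam" (4x4, takes a point from camera to tool coordinates, whose origin is the TCP and whose axes are the tool frame's). Camera axes: x right, y down, z forward; pixel columns grow to the right and rows downward; lengths in mm; the calibration is good to about 2 mm. A picture is of the moment at which its call begins: read the wrist's pose just before it. calibration takes no time and is no camera call.
- env.job_done(): hands the job in, once; it reports no verdict.
The state is a dict: "time_s": time; "qpos": joint angles; "qvel": joint speeds; "effort": joint torques, N m; "ee_pos": TCP position; "ee_rot": TCP orientation; "force": force on the tool from outside, world axes, zero at the start; "torque": the same for the moment, N m; "gripper_width": finger opening in mm.
Only numpy, scipy, OpenCV 4.12 (cv2) and the standard library are available. Lean on these libraries where they do the work, as an engineer would, in place of code of your own. Each camera call takes 0.05 s, during which the arm holds its last target.

## Task

Sweep the three loose plastic screw lids (red, blue and green) across the worktop into the grey tray through its open front, until each lies flat and wholly inside on the tray's floor. Push them along with your fingertips and never pick them up, and leave the tin, the two spice jars, the lemon and the pot of toothpicks where they stand.

Things in the scene. Friction and masses are not known exactly. Their poses are not given: they have to be found in the camera images.
- tray: Grey open-fronted tray, fixed to the worktop. Origin: on the worktop under the middle of its floor. Its own +x points from the open mouth to the back wall, y across it, z up. Inner floor 110 mm deep (x -55 to +55 mm) and 166 mm wide (y -83 to +83 mm), floor 2 mm thick; a thin ramp from the worktop up to the floor runs from x = -71 to -55 mm, so things slide in. Side walls and back wall 4 mm thick, about 25 mm high; no wall at the mouth (-x).
- lid_red: Loose red plastic screw lid lying flat, a solid disc 38 mm across and 16 mm high, about 20 g, slides easily and does not tip when pushed low down. Origin: centre of its underside; z up; yaw is arbitrary.
- lid_blue: Loose blue plastic screw lid lying flat, a solid disc 38 mm across and 16 mm high, about 20 g, slides easily and does not tip when pushed low down. Origin: centre of its underside; z up; yaw is arbitrary.
- lid_green: Loose green plastic screw lid lying flat, a solid disc 38 mm across and 16 mm high, about 20 g, slides easily and does not tip when pushed low down. Origin: centre of its underside; z up; yaw is arbitrary.
- green_tin: Bystander, loose: round green food tin, 75 mm across, 58 mm high. Origin: centre of its underside.
- jar_grey_cap: Bystander, loose: spice jar with a pale grey cap, 41 mm across, 106 mm high. Origin: centre of its underside.
- jar_green_cap: Bystander, loose: spice jar with a dark green cap, 39 mm across, 83 mm high. Origin: centre of its underside.
- lemon: Bystander, loose: yellow lemon, 72 x 57 mm, 58 mm high. Origin: centre of its underside.
- toothpicks: Bystander, loose: small clear pot of toothpicks, 41 mm across, 64 mm high. Origin: centre of its underside.

How it is judged:
By the outcome, as a careful person would: the job done as asked, in the order asked, and still so for the second after the job is handed in, with the robot touching nothing.
It also fails if it takes over 61 s, if anything falls off the work surface, if the arm or the gripper's body presses on something with over 40 N, if the wrist force passes 120 N, or if a joint passes its speed limit or range.

## Working session

There is one attempt and no reset: what is moved stays moved. The work goes in short steps, Python scripts to look and compute and a tool call to move; the robot and the scene stay as the last step left them, time stands still between calls to the robot, and variables do not carry over. Pictures are saved under pics/ and viewed, and the job is handed in when it is done.

Besides the shell and the picture viewer there is one more tool, called after "Request:" by a JSON object that holds its "api" and its "payload", one argument or row to a line. jog_arm: Moves the arm, as the interface text tells. Its arguments: {"type":"object","properties":{"plan":{"type":"array"},"claw":{"type":"number"},"newtons":{"type":"number"}},"required":["plan"]}

```bash
mkdir -p pics; ls; python3 - <<'E'
from workcell import env
import cv2
for n in ("scene","top"):
    im=env.grab_frame(n); cv2.imwrite(f"pics/{n}0.png",im[:,:,::-1]); c=env.calibration(n); print(n,c)
print(env.calibration("wrist")); print(env.state())
E
```

```text
pics
scene {'vertical_fov': 48.221998900008735, 'cx': 262.8102362604764, 'cy': 189.22743398519722, 'origin': array([ -95.75210029, -196.9498307 ,  475.75694367]), 'orientation': array([-119.70919011,    0.44675701,  -50.65948617])}
top {'vertical_fov': 52.84823777812809, 'cx': 254.00394309045453, 'cy': 192.54490318796218, 'origin': array([413.93611817, 281.09881103, 903.40789943]), 'orientation': array([-176.16413961,   -1.13793155,  -88.91900274])}
{'vertical_fov': 68.8397425138501, 'cx': 259.46232165929564, 'cy': 193.90374030833019, 'T_tool_cam': array([[ 8.07778996e-04, -2.37442546e-01,  9.71401248e-01,
        -1.45346509e+02],
       [ 9.99999658e-01,  2.06441410e-05, -8.26514197e-04,
        -6.73218284e-01],
       [ 1.76195891e-04,  9.71401584e-01,  2.37442481e-01,
        -6.69833022e+01],
       [ 0.00000000e+00,  0.00000000e+00,  0.00000000e+00,
         1.00000000e+00]])}
{'time_s': 0.1, 'qpos': array([ 7.60313928e+01,  1.83460271e+01,  8.96991056e+01, -1.51461495e-03,
        7.20440130e+01, -1.14481292e+00]), 'qvel': array([ 0.0815417 , -0.04247824, -0.24218683,  0.01521586, -0.16877141,
        0.00835612]), 'effort': array([ 1.24784274e-03, -4.13330913e+01, -2.32507056e+01,  7.28455628e-02,
        4.21394210e-02, -7.73567399e-05]), 'ee_pos': array([127.51946841, 560.25742518, 238.22598888]), 'ee_rot': array([ -90.21930164,   89.91084263, -103.04262788]), 'force': array([-0.1969616 ,  0.09727283, -0.2592073 ]), 'torque': array([ 0.00494998,  0.0134609 , -0.02093876]), 'gripper_width': 91.05210749075054}
```

View pics/scene0.png

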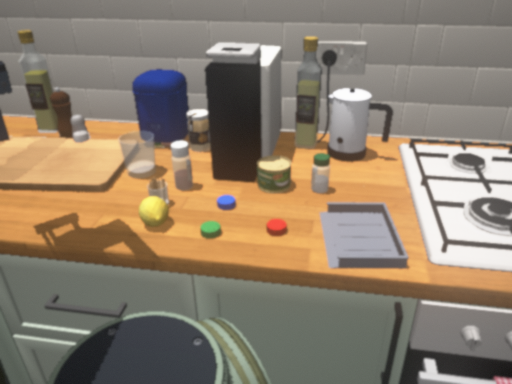

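View pics/top0.png

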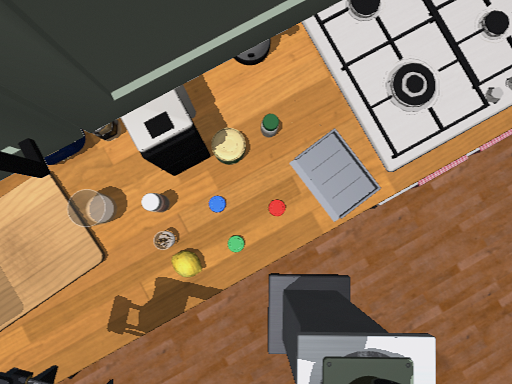

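The scene view has the tray at about (362,235), red at (276,227), blue at (227,202) and green at (210,229). In the top view the tray is at (335,175), red (277,207), blue (217,203), green (236,243), tin (229,146), green-cap jar (270,125), grey-cap jar (153,202), toothpicks (165,239) and lemon (186,263).

```bash
cat > h.py <<'E'
import numpy as np, cv2
from scipy.spatial.transform import Rotation as R
from workcell import env
def ray(name,uv):
    c=env.calibration(name); f=192/np.tan(np.radians(c["vertical_fov"]/2))
    if name=="wrist":
        s=env.state(); T=c["T_tool_cam"]; Rw=R.from_euler("xyz",s["ee_rot"],degrees=True).as_matrix()
        o=s["ee_pos"]+Rw@T[:3,3]; Rc=Rw@T[:3,:3]
    else: o=np.array(c["origin"]); Rc=R.from_euler("xyz",c["orientation"],degrees=True).as_matrix()
    uv=np.atleast_2d(uv).astype(float)
    d=np.c_[(uv[:,0]-c["cx"])/f,(uv[:,1]-c["cy"])/f,np.ones(len(uv))]@Rc.T
    return o,d
def plane(name,uv,z):
    o,d=ray(name,uv); return o+d*((z-o[2])/d[:,2])[:,None]
H={"red":[(0,8),(172,180)],"blue":[(110,125)],"green":[(58,80)]}
def lids(name,im,amin=40,amax=4000):
    hsv=cv2.cvtColor(im,cv2.COLOR_RGB2HSV); out={}
    for k,rs in H.items():
        m=sum(cv2.inRange(hsv,(a,150,70),(b,255,255)) for a,b in rs)
        n,l,st,ce=cv2.connectedComponentsWithStats(m)
        out[k]=[(ce[i].round(1),st[i][:4].tolist(),int(st[i][4])) for i in range(1,n) if amin<st[i][4]<amax]
    return out
E
python3 - <<'E'
from h import *
for n,zc in (("top",12),("scene",8)):
    im=cv2.imread(f"pics/{n}0.png")[:,:,::-1].copy()
    for k,v in lids(n,im).items():
        for c,b,a in v: print(n,k,c,b,a,plane(n,c,zc if n=="scene" else 16)[0].round(1))
    h=cv2.cvtColor(im,cv2.COLOR_RGB2HSV)
    for p in [(335,175)] if n=="top" else [(362,235)]: print(im[p[1],p[0]],h[p[1],p[0]])
im=cv2.imread("pics/top0.png"); cv2.imwrite("pics/topz.png",cv2.resize(im[90:290,130:400],None,fx=2.9,fy=2.9,interpolation=cv2.INTER_CUBIC))
E
```

```text
top red [276.5 207.4] [268, 199, 18, 17] 221 [440.6 212.2  16. ]
[142 145 154] [113  20 154]
scene red [276.2 226.3] [267, 219, 20, 16] 262 [441.4 215.    8. ]
scene blue [157.7  78.6] [135, 70, 47, 19] 599 [ 969. 1230.    8.]
scene blue [225.8 199.9] [219, 197, 14, 7] 72 [452.1 357.8   8. ]
[167 166 176] [123  14 176]
```

View pics/topz.png

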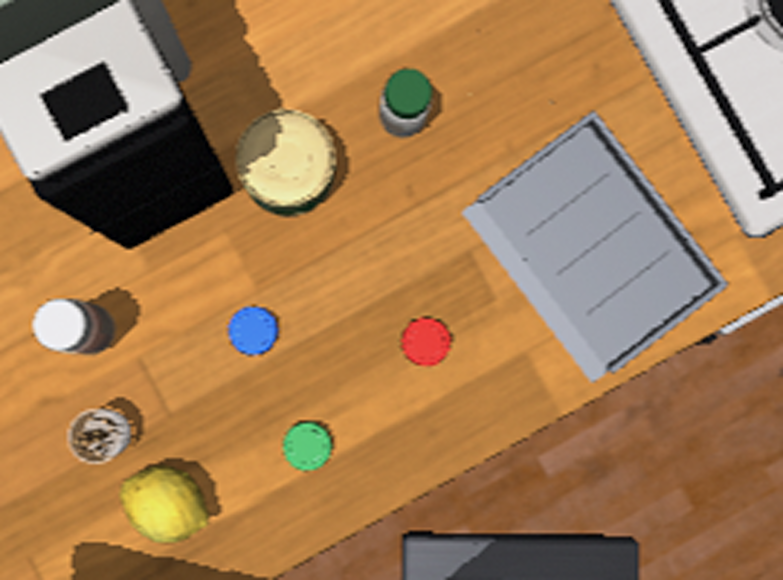

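The enlarged top view shows the tray mouth facing lower left, with mouth ends at crop (465,212) and (597,380) and back corners at (592,113) and (725,285). Red, blue and green are at crop (426,341), (253,331) and (307,446).

```bash
sed -i 's/H={.*/H={"red":[(0,8),(172,180)],"blue":[(100,125)],"green":[(50,85)]}/; s/(a,150,70)/(a,110,100)/' h.py
python3 - <<'E'
from h import *
S=lambda p:(np.array(p)/2.9+[130,90]-0.33)
im=cv2.imread("pics/top0.png")[:,:,::-1].copy()
for k,v in lids("top",im).items():
    for c,b,a in v: print(k,c,a,plane("top",c,16)[0].round(1))
im=cv2.imread("pics/scene0.png")[:,:,::-1].copy()
for k,v in lids("scene",im).items():
    for c,b,a in v: print("sc",k,c,a,plane("scene",c,10)[0].round(1))
A=plane("top",[S((465,212)),S((597,380))],0)   # ramp toe
B=plane("top",[S((592,113)),S((725,285))],25)
print("toe",A.round(1),"back",B.round(1), np.linalg.norm(A[0]-A[1]),np.linalg.norm(B[0]-B[1]))
yv=(A[0]-A[1]+B[0]-B[1])[:2]; yv/=np.linalg.norm(yv); 
xv=np.array([yv[1],-yv[0]]); print("yaw",np.degrees(np.arctan2(xv[1],xv[0])))
print("depth",(B.mean(0)-A.mean(0))[:2]@xv,(B.mean(0)-A.mean(0))[:2]@yv)
o=(A.mean(0)[:2]+71*xv+B.mean(0)[:2]-59*xv)/2; print("origin",o)
for n,p,z in [("tin",(286,160),58),("jgrey",(61,326),106),("jgreen",(407,93),83),("tooth",(99,434),64),("lemon",(163,503),35)]:
    print(n,plane("top",S(p),z).round(1))
# front edge of worktop
print("edge",plane("top",[S((275,578)),S((783,300))],0).round(1))
E
```

```text
red [276.5 207.4] 221 [440.6 212.2  16. ]
blue [216.8 203.6] 213 [446.6 349.4  16. ]
green [270.4 121. ] 164 [641.8 229.5  16. ]
green [235.7 243.5] 204 [356.5 304.1  16. ]
sc red [276.2 226.3] 262 [439.1 213.2  10. ]
sc blue [157.1  79. ] 718 [ 959.1 1221.    10. ]
sc blue [225.6 200.1] 122 [448.9 355.2  10. ]
sc green [209.7 226.5] 141 [359.4 311.6  10. ]
toe [[547.  180.6   0. ]
 [412.6  72.1   0. ]] back [[625.1  82.9  25. ]
 [489.6 -23.5  25. ]] 172.73076682788573 172.30924099658552
yaw -51.467085881001516
depth 123.93317716756336 0.4220635053621644
origin [522.30410857  73.32449294]
tin [[575.4 324.2  58. ]]
jgrey [[443.8 478.1 106. ]]
jgreen [[623.  234.2  83. ]]
tooth [[365.8 457.5  64. ]]
lemon [[312.6 413.1  35. ]]
edge [[251.  328.   -0. ]
 [480.4 -79.7   0. ]]
```

```bash
cat >> h.py <<'E'
O=np.array([521,74.]); YAW=-51.5
c_,s_=np.cos(np.radians(YAW)),np.sin(np.radians(YAW)); U=np.array([c_,s_]); V=np.array([-s_,c_])
def tr(p): d=np.asarray(p)[:2]-O; return np.array([d@U,d@V])
def wd(x,y): return O+x*U+y*V
def need(x,y,z=None):
    s=env.state(); M=R.from_euler("xyz",s["ee_rot"],degrees=True).as_matrix()
    a=M[:,2]; ang=np.degrees(np.arctan2(a[1],a[0])); dy=(YAW-ang+180)%360-180
    # desired R: x down, z along U
    w=wd(x,y); z=s["ee_pos"][2] if z is None else z
    d=np.r_[w,z]-s["ee_pos"]
    print("t",round(s["time_s"],2),"pos",s["ee_pos"].round(1),"tray",tr(s["ee_pos"]).round(1),"zdir",ang.round(2),"turn about world z",dy.round(2),"F",s["force"].round(1),"w",round(s["gripper_width"],1))
    print("tool x in world",M[:,0].round(3),"shift in present tool axes cm",(M.T@d/10).round(2),"turn units(-about tool x if down)",round(-dy/6,2))
E
python3 - <<'E'
from h import *
need(-196,23)
print(env.state()["qpos"].round(1))
print("machine",[tr(p) for p in plane("top",[np.array(p)/2.9+[130,90] for p in [(130,247),(232,188)]],0)])
for p in [(440.6,212.2),(446.6,349.4),(356.5,304.1)]: print(tr(p).round(1))
E
```

```text
t 0.1 pos [127.5 560.3 238.2] tray [-625.5   -5.2] zdir -12.82 turn about world z -38.68 F [-0.2  0.1 -0.3] w 91.1
tool x in world [-0.    -0.002 -1.   ] shift in present tool axes cm [  0.04 -24.64  35.29] turn units(-about tool x if down) 6.45
[76.  18.3 89.7 -0.  72.  -1.1]
machine [array([-300.30185607,  227.19585062]), array([-205.95786427,  215.86256449])]
[-158.2   23.1]
[-261.8  113.2]
[-282.5   14.5]
```

Request:
{"api": "jog_arm", "payload": {
  "plan": [0, -2.05, 2.94, 0, 0, -2.05, 2.94, 0, 0, -2.05, 2.94, 0, 0, -2.05, 2.94, 0, 0, -2.05, 2.94, 0, 0, -2.05, 2.94, 0, 0, -2.05, 2.94, 0, 0, -2.05, 2.94, 0, 0, -2.05, 2.94, 0, 0, -2.05, 2.94, 0, 0, -2.05, 2.94, 0, 0, -2.05, 2.94, 0],
  "claw": 3.0
}}

```text
time_s: 1.1
ee_pos: [417.7, 240.9, 238.7]
ee_rot: [-154.0, 90.0, -166.8]
force: [1.3, 1.1, -1.1]
gripper_width: 29.8
```

Request:
{"api": "jog_arm", "payload": {
  "plan": [0, 0, 0, 1.08, 0, 0, 0, 1.08, 0, 0, 0, 1.08, 0, 0, 0, 1.08, 0, 0, 0, 1.08, 0, 0, 0, 1.05, 0, 0, 0, 0, 0, 0, 0, 0]
}}

```text
time_s: 1.77
ee_pos: [416.8, 242.4, 238.7]
ee_rot: [-106.2, 90.0, -157.5]
force: [-0.2, 0.2, -0.3]
gripper_width: 30.3
```

```bash
python3 - <<'E'
from h import *
need(-196,23,33); print(env.state()["qpos"].round(1))
im=env.grab_frame("wrist"); cv2.imwrite("pics/w1.png",im[:,:,::-1])
for k,v in lids("wrist",im,amax=40000).items():
    for c,b,a in v: print(k,c,b,a,tr(plane("wrist",c,16)[0]).round(1))
E
```

```text
t 1.77 pos [416.8 242.4 238.7] tray [-196.6   23.3] zdir -51.36 turn about world z -0.14 F [-0.2  0.2 -0.3] w 30.3
tool x in world [-0.001 -0.    -1.   ] shift in present tool axes cm [ 2.057e+01 -2.000e-02  7.000e-02] turn units(-about tool x if down) 0.02
[ 28.8  10.  101.2   0.   68.9  -9.8]
red [259.5 202.3] [246, 189, 28, 28] 605 [-161.2   22.3]
blue [329.4 125.2] [314, 110, 31, 31] 724 [-263.4  111.3]
green [253.  108.2] [239, 93, 29, 31] 714 [-284.    13.9]
```

View pics/w1.png

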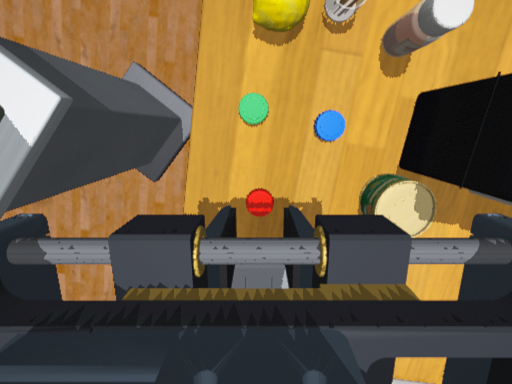

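The wrist view puts red at (259,202), green at (253,108) and blue at (329,125). All agree with the top view within 3 mm. Next I descend behind red.

Request:
{"api": "jog_arm", "payload": {
  "plan": [3.5, 0, -0.5, 0, 3.5, 0, 0, 0, 3.5, 0, 0, 0, 3.5, 0, 0, 0, 3.5, 0, 0, 0, 2, 0, 0, 0, 1.0, 0, 0, 0, 0.2, 0, 0, 0, 0, 0, 0, 0]
}}

```text
time_s: 2.57
ee_pos: [413.7, 246.3, 31.4]
ee_rot: [-101.2, 89.9, -152.7]
force: [-0.4, 0.1, 0.5]
gripper_width: 30.2
```

```bash
python3 - <<'E'
from h import *
need(2,48,31)
im=env.grab_frame("wrist"); cv2.imwrite("pics/w2.png",im[:,:,::-1])
im=env.grab_frame("scene"); cv2.imwrite("pics/s2.png",cv2.resize(im[150:290,150:430,::-1],None,fx=2.8,fy=2.8))
E
```

```text
t 2.57 pos [413.7 246.3  31.4] tray [-201.7   23.3] zdir -51.45 turn about world z -0.05 F [-0.4  0.1  0.5] w 30.2
tool x in world [-0.001 -0.001 -1.   ] shift in present tool axes cm [ 0.03  2.45 20.37] turn units(-about tool x if down) 0.01
```

View pics/s2.png

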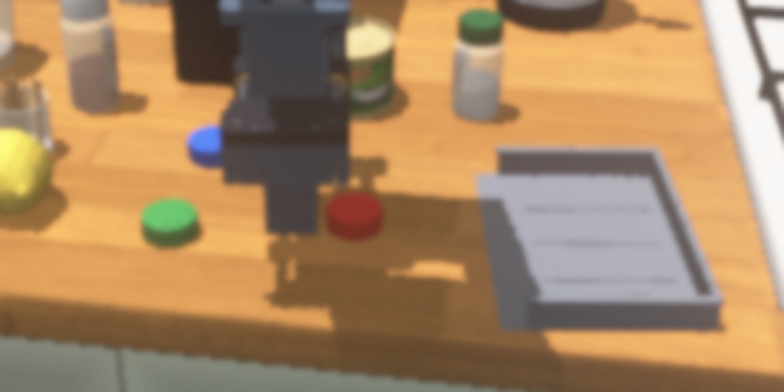

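The crop shows the fingertips down just behind red at (355,215), with the tray mouth ahead. Now I push.

Request:
{"api": "jog_arm", "payload": {
  "plan": [0, 0, 0.6, 0, 0, 0, 0.8, 0, 0, 0.12, 1, 0, 0, 0.15, 1, 0, 0, 0.15, 1, 0, 0, 0.15, 1, 0, 0, 0.15, 1, 0, 0, 0.15, 1, 0, 0, 0.15, 1, 0, 0, 0.15, 1, 0, 0, 0.15, 1, 0, 0, 0.15, 0.8, 0]
}}

```text
time_s: 3.67
ee_pos: [496.0, 167.1, 31.9]
ee_rot: [76.6, 90.0, 25.0]
force: [-1.3, 0.7, 0.8]
gripper_width: 30.1
```

```bash
python3 - <<'E'
from h import *
need(2,48,31)
im=env.grab_frame("scene"); cv2.imwrite("pics/s3.png",cv2.resize(im[150:290,150:430,::-1],None,fx=2.8,fy=2.8))
for n in ("top","scene"):
  im=env.grab_frame(n)
  for k,v in lids(n,im,15).items():
    for c,b,a in v: print(n,k,c,b,a,tr(plane(n,c,14)[0]).round(1))
E
```

```text
t 3.67 pos [496.  167.1  31.9] tray [-88.4  38.4] zdir -51.54 turn about world z 0.04 F [-1.3  0.7  0.8] w 30.1
tool x in world [ 0.  0. -1.] shift in present tool axes cm [0.09 0.97 9.04] turn units(-about tool x if down) -0.01
top blue [216.8 203.6] [209, 196, 17, 16] 213 [-261.9  113.4]
top green [270.3 121. ] [263, 114, 15, 15] 171 [-46.3 191.8]
top green [235.7 243.5] [228, 236, 16, 16] 204 [-282.6   14.5]
scene red [330.3 221.7] [324, 214, 14, 16] 205 [-56.4  32.6]
scene blue [169.1  77.9] [160, 70, 23, 18] 301 [-576.3 1057.8]
scene blue [225.6 200.1] [218, 196, 16, 9] 122 [-264.2  112. ]
scene green [209.8 226.4] [201, 222, 19, 10] 140 [-285.4   16. ]
```

View pics/s3.png

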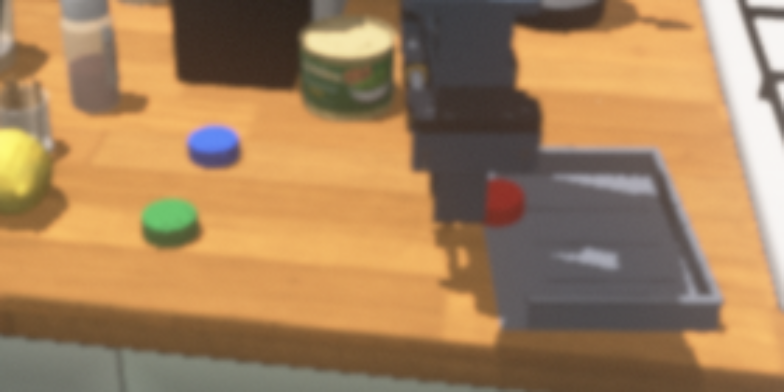

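Red sits in the finger cup on the ramp, at crop (500,203). I continue into the tray.

Request:
{"api": "jog_arm", "payload": {
  "plan": [0, 0.12, 0.8, 0, 0, 0.12, 1, 0, 0, 0.12, 1, 0, 0, 0.12, 1, 0, 0, 0.12, 1, 0, 0, 0.12, 1, 0, 0, 0.12, 1, 0, 0, 0.12, 1, 0, 0, 0, 0.7, 0, 0, 0, 0.5, 0, 0, 0, 0, 0]
}}

```text
time_s: 4.73
ee_pos: [559.4, 102.6, 31.9]
ee_rot: [54.7, 90.0, 3.1]
force: [-1.1, 0.1, -0.6]
gripper_width: 30.0
```

Request:
{"api": "jog_arm", "payload": {
  "plan": [0, 0, -0.8, 0, 0, 0, -1.5, 0, -2, 0, -3, 0, -3, 0, -3, 0, -3, 0, -3, 0, -2, 0, -3, 0, 0, 0, -3, 0, 0, 0, 0, 0]
}}

```text
time_s: 5.4
ee_pos: [447.6, 242.1, 132.3]
ee_rot: [139.9, 89.8, 88.6]
force: [0.6, 0.2, -0.2]
gripper_width: 29.9
```

```bash
python3 - <<'E'
from h import *
need(-308,113,None)
im=env.grab_frame("scene"); cv2.imwrite("pics/s4.png",cv2.resize(im[150:290,150:430,::-1],None,fx=2.8,fy=2.8))
for n in ("top","wrist"):
  im=env.grab_frame(n)
  for k,v in lids(n,im,15).items():
    for c,b,a in v: print(n,k,c,b,a,tr(plane(n,c,18 if k=="red" else 16)[0]).round(1))
E
```

```text
t 5.4 pos [447.6 242.1 132.3] tray [-177.2   47.2] zdir -51.23 turn about world z -0.27 F [ 0.6  0.2 -0.2] w 29.9
tool x in world [ 0.     0.003 -1.   ] shift in present tool axes cm [  0.04   6.64 -13.05] turn units(-about tool x if down) 0.04
top red [334.4 149.7] [326, 142, 17, 17] 217 [30.5 47.5]
top blue [216.8 203.6] [209, 196, 17, 16] 213 [-261.9  113.3]
top green [270.4 121. ] [264, 114, 14, 15] 166 [-46.5 191.4]
top green [235.7 243.5] [228, 236, 16, 16] 204 [-282.5   14.5]
wrist blue [334.   98.8] [312, 77, 44, 45] 1520 [-261.8  111.6]
wrist green [223.3  73.2] [202, 50, 44, 48] 1579 [-282.7   14.6]
wrist green [418.8 360.6] [403, 358, 33, 8] 179 [ 16.  224.4]
```

View pics/s4.png

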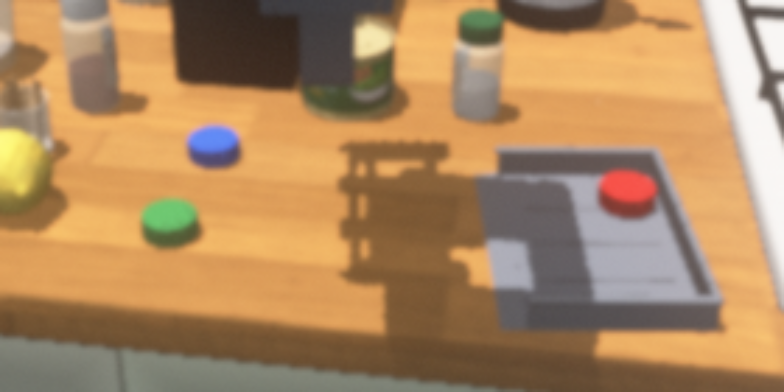

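Red reads (30,47) in tray coordinates and lies flat against nothing. For blue I turn the tool 8° to clear the grey-cap jar and the black machine.

Request:
{"api": "jog_arm", "payload": {
  "plan": [0, 1.3, -2.4, 0, 0, 1.3, -2.4, 0, 0, 1.3, -2.4, 0, 0, 1.3, -2.4, 0, 0, 1.3, -2.4, 0, 0, 0, 0, 0.7, 0, 0, 0, 0.7, 0, 0, 0, 0, 0, 0, 0, 0]
}}

```text
time_s: 6.3
ee_pos: [428.1, 371.6, 130.1]
ee_rot: [-75.2, 89.9, -135.1]
force: [0.3, -0.6, 0.5]
gripper_width: 30.0
```

```bash
python3 - <<'E'
from h import *
need(-297,113,31)
im=env.grab_frame("wrist"); cv2.imwrite("pics/w5.png",im[:,:,::-1])
for k,v in lids("wrist",im,15).items():
    for c,b,a in v: print(k,c,b,a,tr(plane("wrist",c,16)[0]).round(1))
E
```

```text
t 6.3 pos [428.1 371.6 130.1] tray [-290.7  112.5] zdir -59.87 turn about world z 8.37 F [ 0.3 -0.6  0.5] w 30.0
tool x in world [-0.001 -0.001 -1.   ] shift in present tool axes cm [ 9.91 -0.03 -0.63] turn units(-about tool x if down) -1.4
blue [264.6 220.7] [246, 202, 38, 36] 1094 [-266.1  112.8]
green [161.1 207.1] [143, 197, 37, 18] 494 [-294.4   16. ]
```

View pics/w5.png

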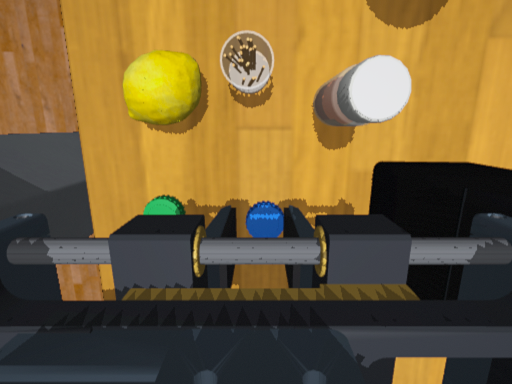

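The wrist view shows blue between the fingers at (264,220), with the jar at (380,90) and the machine edge at column 372, both to the side. I descend.

Request:
{"api": "jog_arm", "payload": {
  "plan": [0, 0.1, -0.65, 0, 2, 0, 0, 0, 2, 0, 0, 0, 2, 0, 0, 0, 1.5, 0, 0, 0, 1.5, 0, 0, 0, 0.8, 0, 0, 0, 0, 0, 0, 0]
}}

```text
time_s: 7.02
ee_pos: [424.6, 377.7, 31.2]
ee_rot: [-81.4, 89.8, -141.3]
force: [-0.4, -0.6, -0.8]
gripper_width: 30.3
```

```bash
python3 - <<'E'
from h import *
need(-20,0,31)
im=env.grab_frame("scene"); cv2.imwrite("pics/s6.png",cv2.resize(im[150:290,150:430,::-1],None,fx=2.8,fy=2.8))
im=env.grab_frame("top"); cv2.imwrite("pics/t6.png",cv2.resize(im[90:290,130:400,::-1],None,fx=2.9,fy=2.9))
E
```

```text
t 7.02 pos [424.6 377.7  31.2] tray [-297.7  113.7] zdir -59.92 turn about world z 8.42 F [-0.4 -0.6 -0.8] w 30.3
tool x in world [-0.003 -0.002 -1.   ] shift in present tool axes cm [ 0.06 -7.18 29.14] turn units(-about tool x if down) -1.4
```

View pics/s6.png

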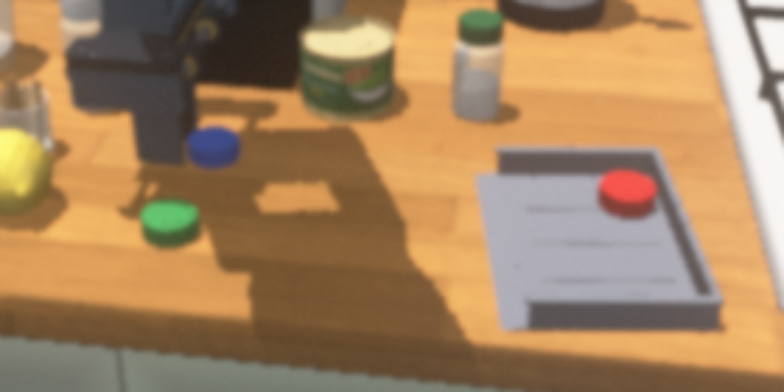

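View pics/t6.png

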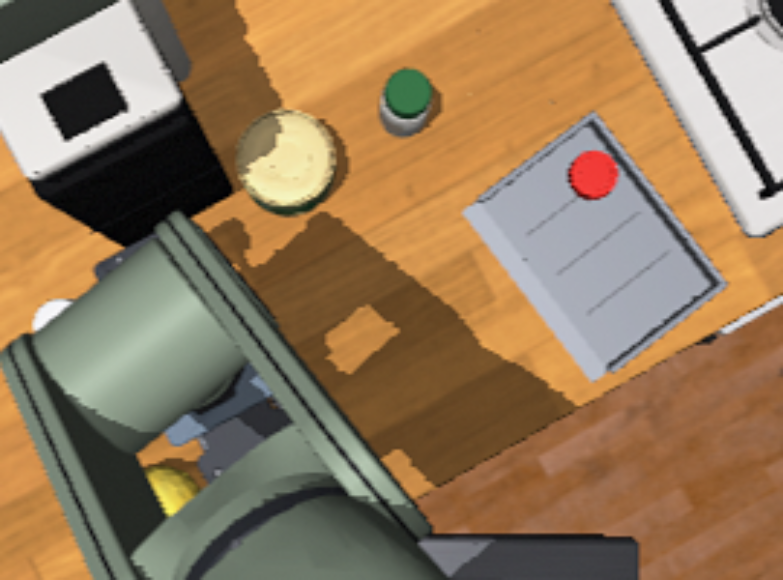

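Both views show the fingers down behind blue, which is undisturbed at crop (214,147), and clear of the machine. I push blue diagonally.

Request:
{"api": "jog_arm", "payload": {
  "plan": [0, 0, 0.5, 0, 0, 0, 0.7, 0, 0, -0.15, 1, 0, 0, -0.24, 1, 0, 0, -0.25, 1, 0, 0, -0.25, 1, 0, 0, -0.25, 1, 0, 0, -0.25, 1, 0, 0, -0.25, 1, 0, 0, -0.25, 1, 0, 0, -0.25, 1, 0, 0, -0.25, 1, 0]
}}

```text
time_s: 8.12
ee_pos: [461.2, 268.6, 32.9]
ee_rot: [-178.1, 90.0, 121.9]
force: [-0.3, -0.2, 0.0]
gripper_width: 30.0
```

```bash
python3 - <<'E'
from h import *
need(-18,4,31)
im=env.grab_frame("scene"); cv2.imwrite("pics/s7.png",cv2.resize(im[150:290,150:430,::-1],None,fx=2.8,fy=2.8))
E
```

```text
t 8.12 pos [461.2 268.6  32.9] tray [-189.6   74.3] zdir -59.92 turn about world z 8.42 F [-0.3 -0.2  0. ] w 30.0
tool x in world [-0.  0. -1.] shift in present tool axes cm [ 0.19 -4.44 18.  ] turn units(-about tool x if down) -1.4
```

View pics/s7.png

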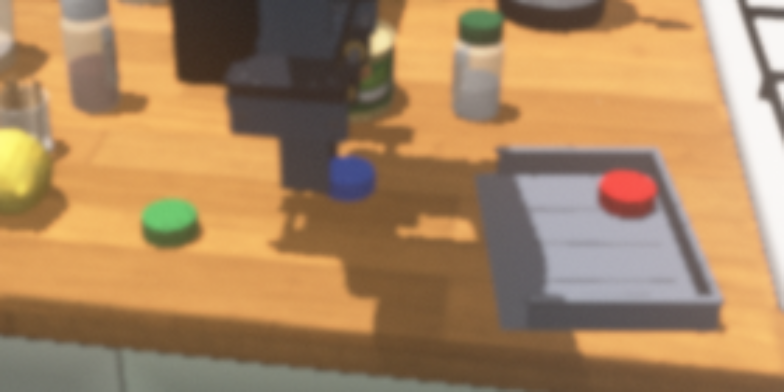

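Blue rides in the cup at crop (352,178). I continue.

Request:
{"api": "jog_arm", "payload": {
  "plan": [0.05, -0.25, 1, 0, 0.05, -0.25, 1, 0, 0, -0.25, 1, 0, 0, -0.25, 1, 0, 0, -0.25, 1, 0, 0, -0.25, 1, 0, 0, -0.25, 1, 0, 0, -0.25, 1, 0, 0, -0.25, 1, 0]
}}

```text
time_s: 8.92
ee_pos: [486.9, 179.5, 31.9]
ee_rot: [116.7, 90.0, 56.7]
force: [-0.0, 0.4, 1.4]
gripper_width: 30.1
```

```bash
python3 - <<'E'
from h import *
need(-18,4,31)
im=env.grab_frame("scene"); cv2.imwrite("pics/s8.png",cv2.resize(im[150:290,150:430,::-1],None,fx=2.8,fy=2.8))
E
```

```text
t 8.92 pos [486.9 179.5  31.9] tray [-103.8   38.9] zdir -59.93 turn about world z 8.43 F [-0.   0.4  1.4] w 30.1
tool x in world [ 0.  0. -1.] shift in present tool axes cm [ 0.09 -2.2   9.  ] turn units(-about tool x if down) -1.4
```

View pics/s8.png

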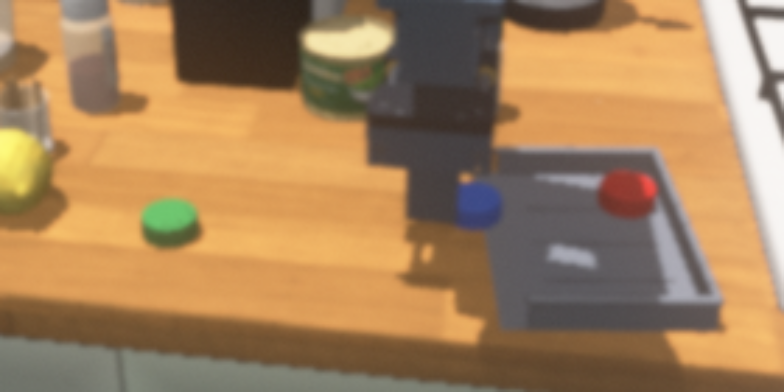

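Blue is at the ramp, at crop (478,206).

Request:
{"api": "jog_arm", "payload": {
  "plan": [0, -0.3, 1, 0, 0, -0.3, 1, 0, 0, -0.3, 1, 0, 0, -0.3, 1, 0, 0, -0.3, 1, 0, 0, -0.3, 1, 0, 0, -0.3, 1, 0, 0, -0.15, 0.9, 0, 0, 0, 0.7, 0, 0, 0, 0.4, 0, 0, 0, 0, 0]
}}

```text
time_s: 9.88
ee_pos: [512.9, 90.6, 31.9]
ee_rot: [70.6, 90.0, 10.7]
force: [0.4, -0.6, 0.3]
gripper_width: 29.8
```

Request:
{"api": "jog_arm", "payload": {
  "plan": [0, 0, -0.8, 0, 0, 0, -1.5, 0, -2, 0, -3, 0, -3, 0, -3, 0, -3, 0, -3, -0.7, -2, 0, -3, -0.7, 0, 0, -3, 0, 0, 0, 0, 0]
}}

```text
time_s: 10.55
ee_pos: [417.6, 240.3, 132.2]
ee_rot: [126.9, 89.8, 75.7]
force: [-1.2, -0.5, -0.4]
gripper_width: 30.2
```

```bash
python3 - <<'E'
from h import *
need(-320,15,None)
im=env.grab_frame("scene"); cv2.imwrite("pics/s9.png",cv2.resize(im[150:290,150:430,::-1],None,fx=2.8,fy=2.8))
for n in ("top","wrist"):
  im=env.grab_frame(n)
  for k,v in lids(n,im,15).items():
    for c,b,a in v: print(n,k,c,b,a,tr(plane(n,c,16 if k=="green" else 18)[0]).round(1))
E
```

```text
t 10.55 pos [417.6 240.3 132.2] tray [-194.5   22.6] zdir -51.25 turn about world z -0.25 F [-1.2 -0.5 -0.4] w 30.2
tool x in world [ 0.001  0.003 -1.   ] shift in present tool axes cm [  0.02  -0.71 -12.55] turn units(-about tool x if down) 0.04
top red [334.4 149.7] [326, 142, 17, 17] 217 [30.5 47.5]
top blue [340.3 171.2] [332, 163, 17, 17] 220 [10.4 -0.3]
top green [270.4 121. ] [264, 114, 14, 15] 166 [-46.5 191.4]
top green [234.6 244.1] [228, 236, 15, 16] 168 [-285.3   15. ]
wrist green [251.5  94.5] [230, 72, 43, 46] 1494 [-283.    13.9]
wrist green [436.6 368.3] [428, 358, 18, 24] 329 [  8.8 220.7]
```

View pics/s9.png

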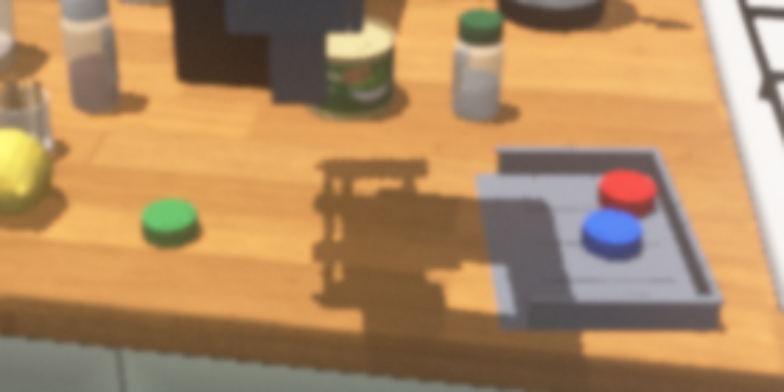

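Blue reads (10,0) and lies flat, with red unchanged at (30,47). Now green.

Request:
{"api": "jog_arm", "payload": {
  "plan": [0, -0.2, -2.5, 0, 0, -0.2, -2.5, 0, 0, -0.2, -2.5, 0, 0, -0.2, -2.5, 0, 0, 0, -2.4, 0, 0, 0, 0, 0, 0, 0, 0, 0]
}}

```text
time_s: 11.28
ee_pos: [337.2, 328.3, 130.2]
ee_rot: [-66.8, 89.9, -118.3]
force: [0.5, 0.3, -0.3]
gripper_width: 29.7
```

```bash
python3 - <<'E'
from h import *
need(-319,14,31.5)
im=env.grab_frame("wrist"); cv2.imwrite("pics/w10.png",im[:,:,::-1])
print([(tr(plane("wrist",c,16)[0]).round(1),a) for c,b,a in lids("wrist",im)["green"]])
E
```

```text
t 11.28 pos [337.2 328.3 130.2] tray [-313.4   14.4] zdir -51.47 turn about world z -0.03 F [ 0.5  0.3 -0.3] w 29.7
tool x in world [-0.001 -0.001 -1.   ] shift in present tool axes cm [ 9.87 -0.03 -0.56] turn units(-about tool x if down) 0.01
[(array([-286.3,   13.8]), 921)]
```

View pics/w10.png

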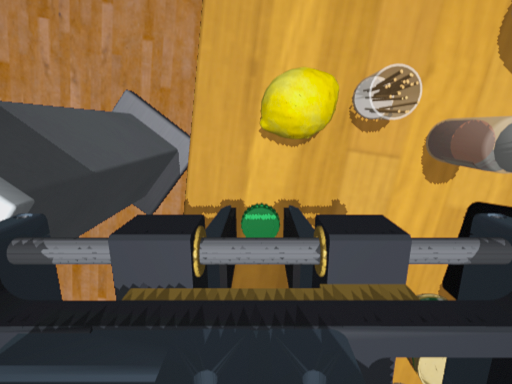

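```bash
python3 - <<'E'
from h import *
print([tr(p).round(0) for p in plane("wrist",[(262,132),(285,138),(310,132),(335,100)],28)])
E
```

```text
[array([-374.,   16.]), array([-368.,   35.]), array([-374.,   57.]), array([-400.,   77.])]
```

The lemon's near edge is at x of about -368, and the rear of the fingers will be at about -335, so there is room. I descend.

Request:
{"api": "jog_arm", "payload": {
  "plan": [0, 0, -0.6, 0, 2, 0, 0, 0, 2, 0, 0, 0, 2, 0, 0, 0, 1.5, 0, 0, 0, 1.5, 0, 0, 0, 0.8, 0, 0, 0, 0, 0, 0, 0]
}}

```text
time_s: 12.0
ee_pos: [333.0, 331.9, 31.3]
ee_rot: [-84.7, 89.8, -136.3]
force: [-0.0, -0.6, 0.1]
gripper_width: 29.8
```

```bash
python3 - <<'E'
from h import *
need(-18,-48,31.5)
im=env.grab_frame("scene"); cv2.imwrite("pics/s11.png",cv2.resize(im[150:290,150:430,::-1],None,fx=2.8,fy=2.8))
E
```

```text
t 12.0 pos [333.  331.9  31.3] tray [-318.8   13.5] zdir -51.61 turn about world z 0.11 F [-0.  -0.6  0.1] w 29.8
tool x in world [-0.003 -0.003 -1.   ] shift in present tool axes cm [ 1.00e-02 -6.09e+00  3.01e+01] turn units(-about tool x if down) -0.02
```

View pics/s11.png

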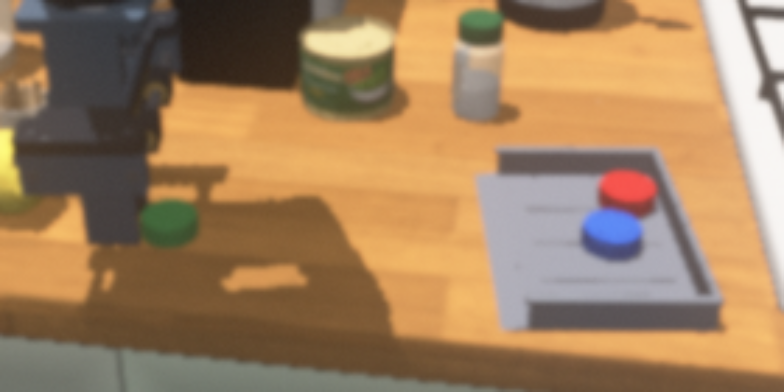

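Request:
{"api": "jog_arm", "payload": {
  "plan": [0, 0, 0.5, 0, 0, 0, 0.7, 0, 0, -0.1, 1, 0, 0, -0.2, 1, 0, 0, -0.23, 1, 0, 0, -0.23, 1, 0, 0, -0.23, 1, 0, 0, -0.23, 1, 0, 0, -0.23, 1, 0, 0, -0.23, 1, 0, 0, -0.23, 1, 0, 0, -0.23, 1, 0]
}}

```text
time_s: 13.05
ee_pos: [386.8, 231.3, 32.8]
ee_rot: [154.8, 90.0, 103.3]
force: [0.5, -0.3, -0.1]
gripper_width: 29.7
```

Request:
{"api": "jog_arm", "payload": {
  "plan": [0.05, -0.23, 1, 0, 0.05, -0.23, 1, 0, 0, -0.23, 1, 0, 0, -0.23, 1, 0, 0, -0.23, 1, 0, 0, -0.23, 1, 0, 0, -0.23, 1, 0, 0, -0.23, 1, 0, 0, -0.23, 1, 0]
}}

```text
time_s: 13.8
ee_pos: [426.5, 147.9, 31.8]
ee_rot: [-174.7, 90.0, 133.8]
force: [-0.3, -0.0, 1.1]
gripper_width: 29.9
```

```bash
python3 - <<'E'
from h import *
need(-18,-48,31.5)
im=env.grab_frame("scene"); cv2.imwrite("pics/s12.png",cv2.resize(im[150:290,150:430,::-1],None,fx=2.8,fy=2.8))
E
```

```text
t 13.8 pos [426.5 147.9  31.8] tray [-116.7  -27.9] zdir -51.52 turn about world z 0.02 F [-0.3 -0.   1.1] w 29.9
tool x in world [-0.  0. -1.] shift in present tool axes cm [ 0.03 -2.    9.87] turn units(-about tool x if down) -0.0
```

View pics/s12.png

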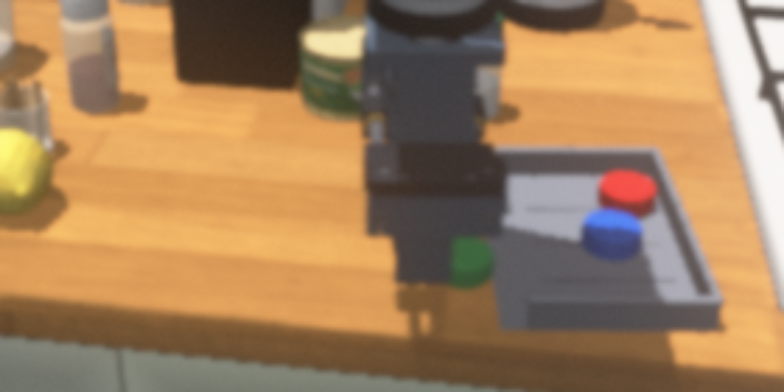

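Green is at the ramp, at crop (470,262).

Request:
{"api": "jog_arm", "payload": {
  "plan": [0, -0.28, 1, 0, 0, -0.28, 1, 0, 0, -0.28, 1, 0, 0, -0.28, 1, 0, 0, -0.28, 1, 0, 0, -0.28, 1, 0, 0, -0.28, 1, 0, 0, -0.1, 1, 0, 0, 0, 1, 0, 0, 0, 0.6, 0, 0, 0, 0.3, 0, 0, 0, 0, 0]
}}

```text
time_s: 14.85
ee_pos: [472.2, 58.1, 31.7]
ee_rot: [71.4, 90.0, 19.8]
force: [-0.6, 0.8, -0.1]
gripper_width: 30.0
```

Request:
{"api": "jog_arm", "payload": {
  "plan": [0, 0, -0.8, 0, 0, 0, -1.5, 0, -2, 0, -3, 0, -3, 0, -3, 0, -3, 0, -3, 0, -2, 0, -3, 0, 0, 0, -3, 0, 0, 0, 0, 0, 0, 0, 0, 0]
}}

```text
time_s: 15.6
ee_pos: [363.0, 194.2, 130.9]
ee_rot: [67.8, 90.0, 16.6]
force: [0.1, 0.0, -0.3]
gripper_width: 29.8
```

```bash
python3 - <<'E'
from h import *
need(-318,14,None)
im=env.grab_frame("scene"); cv2.imwrite("pics/s13.png",cv2.resize(im[150:290,150:430,::-1],None,fx=2.8,fy=2.8))
im=env.grab_frame("top"); cv2.imwrite("pics/t13.png",cv2.resize(im[90:290,130:400,::-1],None,fx=2.9,fy=2.9))
for k,v in lids("top",im,15).items():
    for c,b,a in v: print(k,c,b,a,tr(plane("top",c,18)[0]).round(1))
E
```

```text
t 15.6 pos [363.  194.2 130.9] tray [-192.4  -48.8] zdir -51.28 turn about world z -0.22 F [ 0.1  0.  -0.3] w 29.8
tool x in world [ 0.  0. -1.] shift in present tool axes cm [  0.     6.33 -12.53] turn units(-about tool x if down) 0.04
red [334.4 149.6] [326, 142, 17, 17] 216 [30.7 47.7]
blue [340.3 171.2] [332, 163, 17, 17] 219 [10.4 -0.3]
green [270.5 121. ] [264, 114, 14, 15] 163 [-46.7 190.9]
green [353.3 187.3] [346, 180, 16, 16] 205 [ 11.2 -48. ]
```

View pics/s13.png

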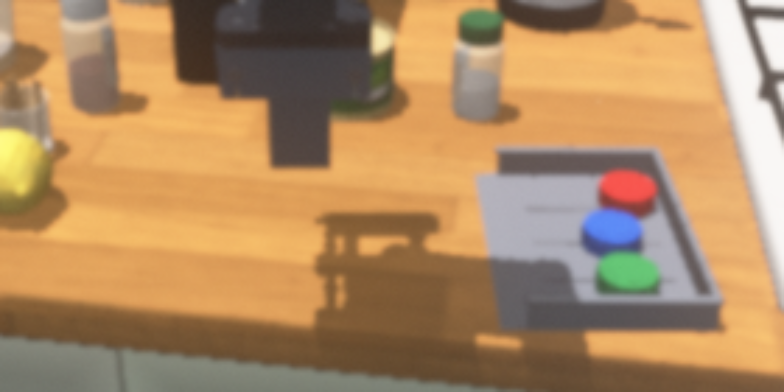

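View pics/t13.png

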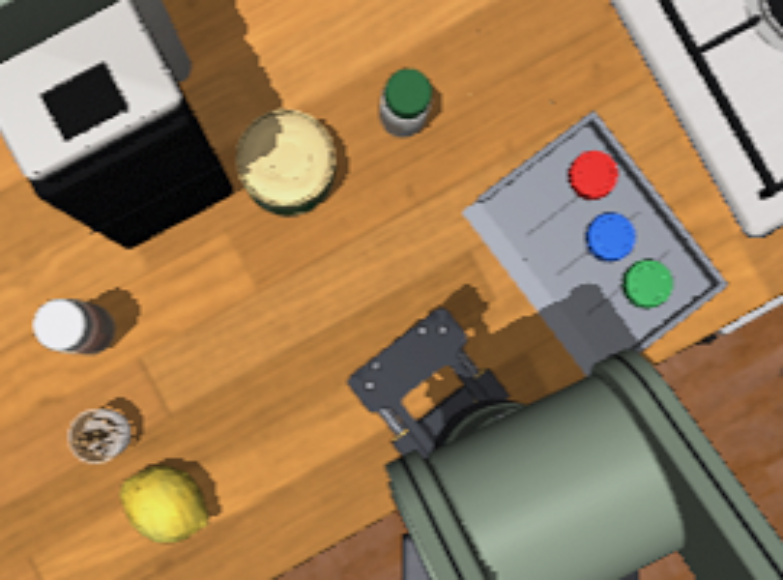

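All three lids lie flat inside the tray, at crop (594,175), (611,236) and (648,283). The bystanders are at the same pixels as at the start, and the arm is clear, so I hand in.

```bash
python3 - <<'E'
from workcell import env
print(env.job_done(), env.state()["time_s"])
E
```

```text
the job is handed in; nothing more can be done
the job is handed in; nothing more can be done
```

All three lids now lie flat and wholly inside on the tray's floor, and I handed the job in a little after 15.6 s on the robot's clock. I pushed red, then blue, then green through the open front, cupping each lid between two slightly open fingertips and never gripping or lifting it.

**Lids:** The last top view puts their centres, in tray coordinates, at red (31, 48), blue (10, 0) and green (11, -48) mm. With a 19 mm lid radius, every lid is at least 5 mm inside the floor edges. The scene view also shows them lying flat.

**Bystanders:** The tin, both spice jars, the lemon and the toothpick pot appear where they stood in the first top view.

**Forces:** Readings stayed under about 2 N at the end of each move. I did not check them during the moves.

**Disagreements:** The tray's measured depth came out about 6 mm short of its stated size. The scene camera placed blue and green 6 to 8 mm from the top view at first. The wrist camera agreed with the top view within about 3 mm, except for a later reading of green when the fingers partly hid it. No check failed.

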